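Hold the sprung lid of the laundry tablet drawer open

TASK

Pull the drawer of the low laundry cabinet all the way out to its stop, with the lid inside it still shut. Then raise that sprung lid to 60 degrees from closed and hold it there with the gripper so the tablets can be topped up: finish while still holding it steady, with the drawer still fully out. Do not disturb the bottle, the mug and the jar standing beside the cabinet.

Things in the scene. Friction and masses are not known exactly. Their poses are not given: they have to be found in the camera images.
- cabinet: low painted cabinet 220 deep (x) x 280 wide (y) x 135 high (mm), fixed on the counter, open at the front for one drawer; origin at the centre of its underside; its own x points from front to back (front face at x = -110), the drawer comes out along its -x; z up. Place and yaw vary
- drawer (a joint): metres the drawer is out: 0 shut, 0.14 at its stop; starts 0 to 0.025. Slides with about 5 N of friction and stays where left; raising the lid pushes it inwards with only 2 to 4 N. Drawer front 248 wide, 15 thick, from 19 to 115 above the counter; open-topped, so the lid is reached from above once it is out
- drawer_knob (a point): centre of the thickest part of the round white ceramic knob on the drawer front, 92 above the counter, 26 out from the face; knob axis along the cabinet's x, 30 across, standing 36 out, stem 15 thick. Axes as the cabinet's. Can be pinched from above across the cabinet's y
- lid (a joint): angle of the lid in rad: 0 shut (lying level in the drawer), grows as its front edge (nearest the drawer front) rises, 1.047 = 60 degrees, mechanical limit 1.6. A spring and its weight shut it from any angle below 1.5 rad when it is let go; it takes about 2 to 4 N at the knob to hold
- lid_knob (a point): centre of the thickest part of the white knob on the lid: 30 across, its top 36 and this point 26 above the lid's upper face, axis square to the lid. Lid shut: 34 behind the drawer front's inner face, 95 above the counter; from the hinge 85 to the front and 30 up. Inside the cabinet until pulled out. Pinched along the hinge (y) it can turn between the fingers as the lid swings. Axes turn with it
- lid_hinge (a point): middle of the lid's hinge line, which runs along the cabinet's y at the lid's far edge, 65 above the counter and 134 behind the outer face of the drawer front; moves with the drawer; axes as the cabinet's. The lid is a wooden board 112 long (from 2 to 114 in front of the hinge), 236 wide, 8 thick, centred on the hinge height when shut
- bottle_mid (a point): bystander: upright detergent bottle, 68 across, 170 high, on the counter beside the drawer on the cabinet's +y side; point at its middle, half-way up. Leave alone
- mug_mid (a point): bystander: upright white mug, 76 across, 85 high, handle to one side, beside the cabinet's front on its -y side; point at its middle, half-way up. Leave alone
- jar_mid (a point): bystander: upright jar, 70 across, 100 high, on the cabinet's -y side, in front of the mug (nearer the robot); point at its middle, half-way up. Leave alone

How it is judged:
By the outcome, as a careful person would: the job done as asked, in the order asked, and still so for the second after the job is handed in, while the arm keeps its last pose, push and grip.
It also fails if it takes over 51 s, if anything falls off the work surface, if the arm or the gripper's body presses on something with over 40 N, if the wrist force passes 120 N, or if a joint passes its speed limit or range.

ROBOT

A 6-joint arm with a two-finger parallel gripper is mounted at the origin on the work surface. World frame = base frame: x ahead of the robot, y to its left, z up, the work surface at z = 0. Lengths are in m, angles in rad, forces in N, time in s.
With the tool pointing down it reaches from about 0.375 to 0.925 m from the base axis. Payload 5.7 kg.
Tool frame: the origin (TCP) lies midway between the tips of the shut fingers; the grasp point (between the pads) lies 19 mm behind it; z points along the fingers, x is the direction in which the jaws open and shut, and the axes are right-handed (so a half turn about z gives the same grasp; the last joint's range is limited). The gripper opens to 88 mm and grips with 3 to 60 N. Pads are 20 mm wide; open, the fingers measure 115 mm over their backs; the gripper's body (75 mm by 178 mm) begins 61 mm behind the grasp point.
Start: joints at [1.149, 0.359, 1.51, -0, 1.272, -0.115], TCP at [0.181, 0.572, 0.223] pointing down, gripper open.
Joint ranges: [-2.97, 2.97], [-1.01, 2.36], [0.21, 2.38], [-0.96, 4.11], [0.2, 2.71], [-2.98, 2.98]. Speed limits (rad/s): [2.39, 2.39, 3.14, 3.14, 3.14, 3.14].

INTERFACE

Orientations are given as a unit quaternion [x, y, z, w].
In Python, from bench import move_ptp, servo_line, goto_joints, move_gripper, sleep, inverse_kinematics, capture, PlanningError, close_job, spot_in, silhouettes, current_clock, current_joint_pos, current_qvel, current_joint_torque, current_position, current_orientation, current_force, current_torque, current_finger_gap gives the robot as it stands. Calls block until the motion is done:
- move_ptp(position, orientation): joint-space move of the TCP to a pose.
- servo_line(position, orientation=None, rate=0.15, contact_N=None): straight line of the TCP; orientation=None keeps the orientation; rate is the mean speed in m/s. With contact_N (N) it stops when the force on the tool has changed by that much, and returns True; else False.
- goto_joints(angles): joint-space move.
- move_gripper(opening): finger opening in m; the grip force is fixed at half the most; returns when the fingers have stopped.
- sleep(seconds).
- inverse_kinematics(position, orientation): joint angles nearest the present ones, or None.
- capture(name): name is "side" or "top" or "wrist"; returns a dict with "image" (400x640x3 uint8, blue, green, red), "range_z" (400x640 float32, m along the optical axis (not along the pixel's ray), 0 where there is no reading), "intrinsics" (3x3 intrinsics, pixels), "k1" (the pictures are not rectified: a ray, as slopes to the right and down, at radius r is drawn at 1 + k1 r^2 times it, then the intrinsics apply), "R" (3x3) and "t" (3): a world point X has camera coordinates R X + t. Camera axes: x right, y down, z forward; pixel columns grow to the right and rows downward; lengths in m; the calibration is good to about 2 mm. A picture is of the moment at which its call begins.
A pose or a line that the arm cannot do raises PlanningError and nothing moves.
- close_job(): hands the job in, once; it reports no verdict.
Trained networks look in the newest picture that a camera, given by its name, has taken for a name from the list of things; names that differ only in an ending like _2 or _b are one class to them, and where a whole thing is asked for, a point or a joint stands for the part that bears it (a point fixed in the world has none). Each returns a list of dicts, best first, with "conf" (0 to 1); they miss things now and then, are a little off and sometimes report something else, mostly with a low value. They report only what shows in the picture. A call takes as long as a camera call.
- spot_in(camera, query): "xy" ([column, row] in pixels, amid what is visible of it).
- silhouettes(camera, query): "region" (400x640 bool, what is visible of it) and "xy" ([column, row] in pixels, amid what is visible of it).
Readings, each from a call of its own:
- current_clock(): time.
- current_joint_pos(): joint angles.
- current_qvel(): joint speeds.
- current_joint_torque(): joint torques, N m.
- current_position(): TCP position.
- current_orientation(): TCP orientation.
- current_force(): force on the tool from outside, world axes, zero at the start.
- current_torque(): the same for the moment, N m.
- current_finger_gap(): finger opening in m.
Only numpy, scipy, OpenCV 4.12 (cv2) and the standard library are available. Lean on these libraries where they do the work, as an engineer would, in place of code of your own. Each camera call takes 0.05 s, during which the arm holds its last target. There are 200 camera calls.

## Working session

There is one attempt and no reset: what is moved stays moved. The work goes in short steps, each a Python script; the robot and the scene stay as the last script left them, time stands still between calls to the robot, and variables do not carry over. Pictures are saved under pics/ and viewed, about 8 in all and at most 12, crops included, and the job is handed in when it is done.

```bash
mkdir -p pics; ls; cat > h.py <<'E'
import numpy as np, cv2
from bench import *
def ray(c,uv):
    K=np.array(c["intrinsics"]);p=np.array([(uv[0]-K[0,2])/K[0,0],(uv[1]-K[1,2])/K[1,1]])
    q=p.copy()
    for _ in range(20): q=p/(1+c["k1"]*(q@q))
    R=np.array(c["R"]);t=np.array(c["t"])
    return -R.T@t, R.T@np.array([q[0],q[1],1.0])   # origin, direction (unit optical z)
def at_depth(c,uv,z):
    o,d=ray(c,uv); return o+d*z
def at_height(c,uv,h):
    o,d=ray(c,uv); return o+d*(h-o[2])/d[2]
def meet(r):
    A=sum(np.eye(3)-np.outer(d,d)/(d@d) for o,d in r);b=sum((np.eye(3)-np.outer(d,d)/(d@d))@o for o,d in r)
    x=np.linalg.solve(A,b); return x
def proj(c,X):
    x=np.array(c["R"])@X+np.array(c["t"]);s=x[:2]/x[2];s=s*(1+c["k1"]*(s@s));K=np.array(c["intrinsics"])
    return np.array([K[0,0]*s[0]+K[0,2],K[1,1]*s[1]+K[1,2]])
def cloud(c,m):
    v,u=np.nonzero(m&(c["range_z"]>0));K=np.array(c["intrinsics"])
    p=np.stack([(u-K[0,2])/K[0,0],(v-K[1,2])/K[1,1]],1);q=p.copy()
    for _ in range(20): q=p/(1+c["k1"]*(q**2).sum(1,keepdims=True))
    z=c["range_z"][v,u][:,None];P=np.hstack([q*z,z])
    return (P-np.array(c["t"]))@np.array(c["R"])
def qdown(a,tilt=None):
    # tool z down, tool x along heading a
    from scipy.spatial.transform import Rotation as Ro
    x=np.array([np.cos(a),np.sin(a),0]);z=np.array([0,0,-1.]);return Ro.from_matrix(np.stack([x,np.cross(z,x),z],1)).as_quat()
E
cat > a.py <<'E'
from h import *
np.set_printoptions(precision=4,suppress=True)
for n in ["side","top","wrist"]:
    c=capture(n); cv2.imwrite(f"pics/{n}0.png",c["image"]); np.savez(f"{n}0.npz",**c)
    print(n,"cam at",-np.array(c["R"]).T@c["t"])
    for q in ["cabinet","drawer","drawer_knob","bottle_mid","mug_mid","jar_mid"]:
        for d in spot_in(n,q)[:2]:
            u=d["xy"];z=c["range_z"][int(u[1]),int(u[0])]
            print(n,q,round(d["conf"],2),np.array(u),at_depth(c,u,z) if z>0 else None)
print(current_clock(),current_position(),current_force())
E
python3 a.py
```

```text
pics
side cam at [0.4735 0.8772 0.6794]
side cabinet 0.9 [285.1 198.3] [0.7047 0.0957 0.1353]
side drawer 0.64 [331.5 201.8] [0.6099 0.0054 0.074 ]
side drawer_knob 0.88 [328.8 200.9] [0.6085 0.0566 0.1115]
side bottle_mid 0.93 [341.7 258.1] [0.553  0.236  0.0965]
side mug_mid 0.78 [348.9 167.4] [ 0.5903 -0.2043  0.0575]
side mug_mid 0.29 [343.  258.6] [0.5501 0.2379 0.0972]
side jar_mid 0.64 [394.  171.8] [ 0.4578 -0.1857  0.0646]
top cam at [0.461  0.0127 1.1514]
top cabinet 0.75 [355.3 151.3] [ 0.7148 -0.0102  0.1347]
top drawer 0.81 [361.3 203.4] [ 0.6095 -0.0204  0.1033]
top drawer_knob 0.84 [357.  199.1] [ 0.6166 -0.0113  0.1182]
top bottle_mid 0.71 [259.9 230.5] [0.5535 0.1882 0.1413]
top mug_mid 0.96 [458.9 204.9] [ 0.6145 -0.2497  0.0029]
top jar_mid 0.67 [457.2 272.5] [ 0.4595 -0.2154  0.1048]
top jar_mid 0.55 [356.6 203. ] [ 0.6111 -0.0106  0.0999]
wrist cam at [0.1039 0.5965 0.3855]
1.05 [0.1812 0.572  0.2226] [-0.4244 -0.2384  0.4941]
```

```bash
python3 - <<'E'
import cv2,numpy as np
a=cv2.imread("pics/top0.png")[90:340,200:520];b=cv2.imread("pics/side0.png")[100:350,200:480]
cv2.imwrite("pics/v1.png",np.vstack([cv2.resize(a,(384*1,300)),cv2.resize(b,(384,300))]) if 0 else np.hstack([cv2.resize(a,(400,312)),cv2.resize(b,(350,312))]))
E
cat > b.py <<'E'
from h import *
np.set_printoptions(precision=4,suppress=True)
c=capture("top")
m=np.ones((400,640),bool);P=cloud(c,m)
s=(abs(P[:,2]-.135)<.006)&(abs(P[:,1])<.25)&(P[:,0]>.45)
pts=P[s][:,:2].astype(np.float32)
print("topface",s.sum(),np.median(P[s][:,2]),cv2.minAreaRect(pts*1000), pts.min(0),pts.max(0))
ks=[]
for n in ["top","side"]:
    c=capture(n)
    S=silhouettes(n,"drawer_knob")
    for d in S[:2]:
        v,u=np.nonzero(d["region"]);print(n,"knob",d["conf"],d["xy"],d["region"].sum(),u.min(),u.max(),v.min(),v.max())
    ks.append(ray(c,S[0]["xy"])); print("at .092",at_height(c,S[0]["xy"],.092))
print("meet",meet(ks))
E
python3 b.py
```

```text
topface 13686 0.1351446942985221 ((693.9007568359375, 35.40592956542969), (298.2333984375, 373.5368347167969), 1.1476585865020752) [ 0.5414 -0.152 ] [0.8447 0.2193]
top knob 0.95 [360.9, 200.8] 1565 299 417 194 220
at .092 [ 0.6167 -0.0201  0.092 ]
side knob 0.92 [328.9, 200.0] 961 319 345 162 245
at .092 [0.6135 0.0244 0.092 ]
meet [ 0.6211 -0.0211  0.0607]
```

View pics/v1.png

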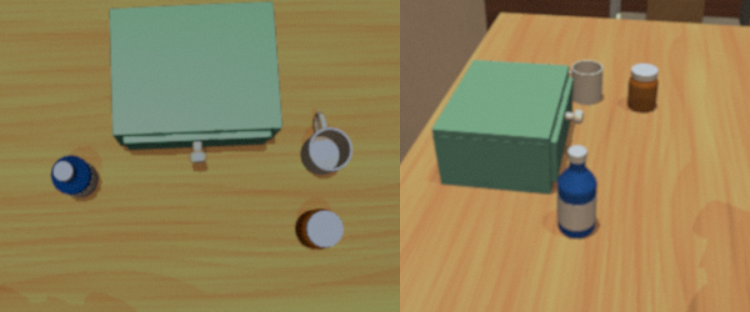

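The cabinet sits with a slight yaw and the drawer nearly shut. The white knob head is at about (358,213) in the top view and (342,192) in the side view. The bottle is on the left, with the mug and jar on the right. The network masked the whole drawer as the knob, so I'll segment the white head myself.

```bash
cat > b.py <<'E'
from h import *
np.set_printoptions(precision=4,suppress=True)
c=dict(np.load("top0.npz"))
P=cloud(c,np.ones((400,640),bool))
s=(abs(P[:,2]-.135)<.004)&(P[:,1]<.16)&(P[:,0]>.57)
pts=P[s][:,:2].astype(np.float32)
r=cv2.minAreaRect(pts*1000);print("topface",s.sum(),r,cv2.boxPoints(r))
rs=[]
for n,(u0,v0) in [("top",(358,213)),("side",(342,192))]:
    c=dict(np.load(n+"0.npz"));im=c["image"].astype(int)
    sub=im[v0-22:v0+22,u0-22:u0+22];sat=sub.max(2)-sub.min(2)
    m=((sat<45)&(sub.min(2)>110)).astype(np.uint8)
    k,l,st,ce=cv2.connectedComponentsWithStats(m)
    for i in range(1,k):
        if st[i,4]>15: print(n,st[i],ce[i]+[u0-22,v0-22])
    full=np.zeros((400,640),bool);full[v0-22:v0+22,u0-22:u0+22]=m>0
    Q=cloud(c,full);print(n,"cloud",len(Q),Q.min(0),Q.max(0),np.median(Q,0))
    cv2.imwrite(f"pics/k_{n}.png",np.hstack([cv2.resize(sub.astype(np.uint8),(350,350),interpolation=0),cv2.resize(cv2.merge([m*255]*3),(350,350),interpolation=0)]))
    for q,h in [("bottle_mid",.085),("mug_mid",.0425),("jar_mid",.05)]:
        capture(n);d=silhouettes(n,q)
        if d: print(n,q,d[0]["conf"],at_height(c,d[0]["xy"],h), np.median(cloud(c,d[0]["region"]),0))
a=cv2.imread("pics/k_top.png");b=cv2.imread("pics/k_side.png");cv2.imwrite("pics/v2.png",cv2.resize(np.vstack([a,b]),(560,560)))
E
python3 b.py
```

```text
topface 13148 ((732.2938232421875, -10.389999389648438), (222.28134155273438, 279.9627685546875), 1.1351404190063477) [[ 618.4019  127.3621]
 [ 623.9481 -152.5457]
 [ 846.1858 -148.1421]
 [ 840.6395  131.7657]]
top [  0   0  44   5 148] [354.8176 192.277 ]
top [  0   6  44   6 152] [355.8553 199.2697]
top [ 17  13  11  15 118] [357.7458 212.0763]
top cloud 417 [ 0.5782 -0.0574  0.0938] [0.6321 0.0326 0.1399] [ 0.6175 -0.0093  0.1156]
top bottle_mid 0.67 [0.56   0.2002 0.085 ] [0.5526 0.192  0.1164]
top mug_mid 0.95 [ 0.6079 -0.2379  0.0425] [ 0.6002 -0.2454  0.0303]
top jar_mid 0.67 [ 0.459  -0.2245  0.05  ] [ 0.4586 -0.2119  0.0988]
side [12 18 14  8 81] [339.4074 191.6173]
side cloud 95 [ 0.5769 -0.1235  0.027 ] [0.6249 0.1077 0.136 ] [ 0.5923 -0.0053  0.1001]
side bottle_mid 0.74 [0.5576 0.2301 0.085 ] [0.5564 0.2285 0.0914]
side mug_mid 0.95 [ 0.585  -0.2315  0.0425] [ 0.5929 -0.2115  0.0573]
side jar_mid 0.77 [ 0.4533 -0.2276  0.05  ] [ 0.4593 -0.1951  0.0614]
```

View pics/v2.png

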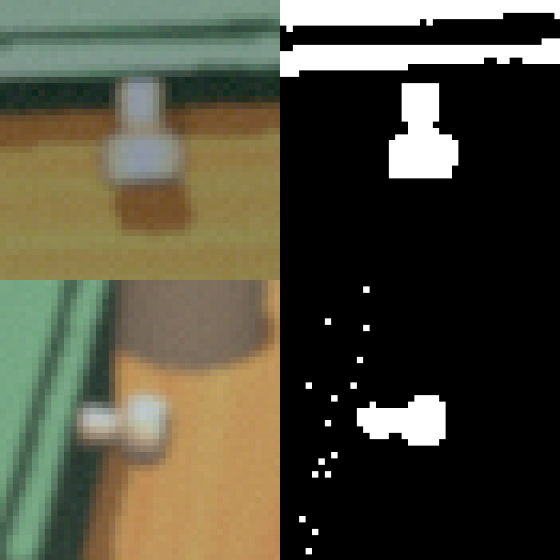

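```bash
cat > c.py <<'E'
from h import *
np.set_printoptions(precision=4,suppress=True)
a=np.radians(1.135);R=np.array([[np.cos(a),-np.sin(a)],[np.sin(a),np.cos(a)]]);C=np.array([.7323,-.0104])
r=[]
for n,uv in [("top",(358.6,215.5)),("side",(343.3,193.3))]:
    c=dict(np.load(n+"0.npz"));r.append(ray(c,uv));p=at_height(c,uv,.092);print(n,p,"cab",R.T@(p[:2]-C))
k=meet(r);print("meet",k,"cab",R.T@(k[:2]-C),[np.linalg.norm(np.cross(k-o,d/np.linalg.norm(d))) for o,d in r])
# IK check for the whole plan
for d in [.026+.11,.026+.11+.14]:
    p=C+R@np.array([-d,0])
    for z in (.25,.08): 
        for ang in (a+np.pi/2,a-np.pi/2): print(d,z,inverse_kinematics([*p,z],qdown(ang)))
E
python3 c.py
```

```text
top [ 0.5853 -0.0143  0.092 ] cab [-0.1471 -0.001 ]
side [ 0.5821 -0.0109  0.092 ] cab [-0.1502  0.0024]
meet [ 0.584  -0.0144  0.0898] cab [-0.1483 -0.0011] [np.float64(0.0014866807069955556), np.float64(0.0014866807069955454)]
0.136 0.25 [-0.1377  0.3309  1.4826 -0.      1.3281 -1.7283]
0.136 0.25 [-0.1377  0.3309  1.4826 -0.      1.3281  1.4133]
0.136 0.08 [-0.1377  0.511   1.6624 -0.      0.9682 -1.7283]
0.136 0.08 [-0.1377  0.511   1.6624 -0.      0.9682  1.4133]
0.276 0.25 [-0.1862  0.122   1.7657 -0.      1.2539 -1.7768]
0.276 0.25 [-0.1862  0.122   1.7657 -0.      1.2539  1.3648]
0.276 0.08 [-0.1862  0.3539  1.97   -0.      0.8177 -1.7768]
0.276 0.08 [-0.1862  0.3539  1.97   -0.      0.8177  1.3648]
```

```bash
cat >> h.py <<'E'
A=np.radians(1.135);RC=np.array([[np.cos(A),-np.sin(A)],[np.sin(A),np.cos(A)]]);C=np.array([.7323,-.0104])
def W(x,y,z): return [*(C+RC@np.array([x,y])),z]
def cab(p): return np.array([*(RC.T@(np.array(p)[:2]-C)),p[2]])
Q=qdown(A-np.pi/2)
np.set_printoptions(precision=4,suppress=True)
E
cat > d.py <<'E'
from h import *
q=Q if abs(inverse_kinematics(W(-.149,0,.25),Q)[5]+.1)<abs(inverse_kinematics(W(-.149,0,.25),qdown(A+np.pi/2))[5]+.1) else qdown(A+np.pi/2)
move_ptp(W(-.149,0,.25),q); print(current_clock())
print("hit",servo_line(W(-.149,0,.072),rate=.12,contact_N=8)); print(cab(current_position()))
move_gripper(.0); print("gap",current_finger_gap(),current_force(),current_clock())
print("stop",servo_line(W(-.149-.145,0,.072),rate=.07,contact_N=14))
print(cab(current_position()),current_force(),current_finger_gap(),current_clock())
c=capture("top");cv2.imwrite("pics/t1.png",c["image"]);np.savez("t1.npz",**c)
c=capture("side");cv2.imwrite("pics/s1.png",c["image"]);np.savez("s1.npz",**c)
a=cv2.imread("pics/t1.png")[90:340,200:520];b=c["image"][100:350,200:480]
cv2.imwrite("pics/v3.png",np.hstack([cv2.resize(a,(400,312)),cv2.resize(b,(350,312))]))
E
python3 d.py
```

```text
4.4167
hit False
[-0.1484 -0.0001  0.0727]
gap 0.027951360400668795 [-0.2262  5.9713 -0.2764] 7.0167
stop True
[-0.2777  0.0016  0.0719] [ 1.9243  2.266  -1.4269] 0.027880292520675108 8.6833
```

View pics/v3.png

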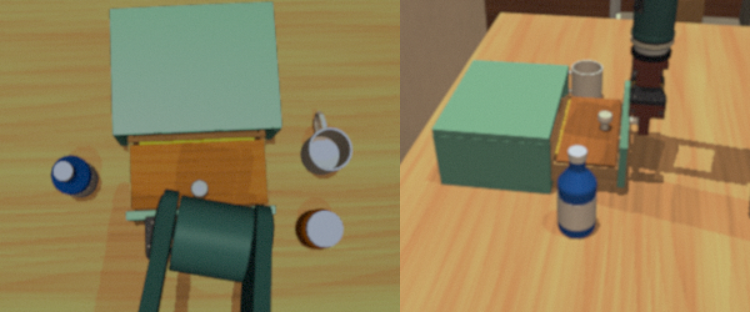

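The drawer stopped at a knob position of x=-0.278, close to the expected -0.276 at the stop, and the lid is still shut. The lid knob shows at about (360,240) in the top view and (364,194) in the side view. I'll pull once more to confirm the stop, release, and measure the lid knob.

```bash
cat > e.py <<'E'
from h import *
p=cab(current_position())
print("stop",servo_line(W(p[0]-.006,0.0,.072),rate=.03,contact_N=16),cab(current_position()),current_force(),current_finger_gap())
move_gripper(.075)
p=cab(current_position())
servo_line(W(p[0],0,.19),rate=.15)
print(current_clock(),current_force())
r=[]
for n,(u0,v0) in [("top",(360,240)),("side",(364,193))]:
    c=capture(n);np.savez(n+"2.npz",**c);cv2.imwrite(f"pics/{n}2.png",c["image"])
    for d in spot_in(n,"lid_knob")[:2]: print(n,"net",d["conf"],d["xy"])
    sub=c["image"][v0-22:v0+22,u0-22:u0+22].astype(int);m=((sub.max(2)-sub.min(2)<70)&(sub.min(2)>110)).astype(np.uint8)
    k,l,st,ce=cv2.connectedComponentsWithStats(m)
    for i in range(1,k):
        if st[i,4]>15: print(n,st[i],ce[i]+[u0-22,v0-22], "at .1", cab(at_height(c,ce[i]+[u0-22,v0-22],.1)))
    cv2.imwrite(f"pics/k_{n}.png",np.hstack([cv2.resize(sub.astype(np.uint8),(300,300),interpolation=0),cv2.resize(cv2.merge([m*255]*3),(300,300),interpolation=0)]))
cv2.imwrite("pics/v4.png",np.vstack([cv2.imread("pics/k_top.png"),cv2.imread("pics/k_side.png")]))
E
python3 e.py
```

```text
stop True [-0.2776  0.0016  0.0719] [ 1.2198  1.8669 -2.1912] 0.027414232125611913
10.8 [ 0.4785 -0.323   0.7452]
top net 0.79 [359.6, 224.0]
top [ 15  17  13  10 103] [359.3981 239.534 ] at .1 [-0.1987 -0.      0.1   ]
side net 0.82 [354.6, 202.7]
side net 0.17 [340.2, 258.2]
side [17 18 11  8 66] [363.7424 191.9242] at .1 [-0.2017  0.0016  0.1   ]
side [40 20  4  7 17] [383.7059 194.3529] at .1 [-0.2517  0.0062  0.1   ]
side [34 32  7 12 63] [378.6984 209.2063] at .1 [-0.242   0.0719  0.1   ]
```

View pics/v4.png

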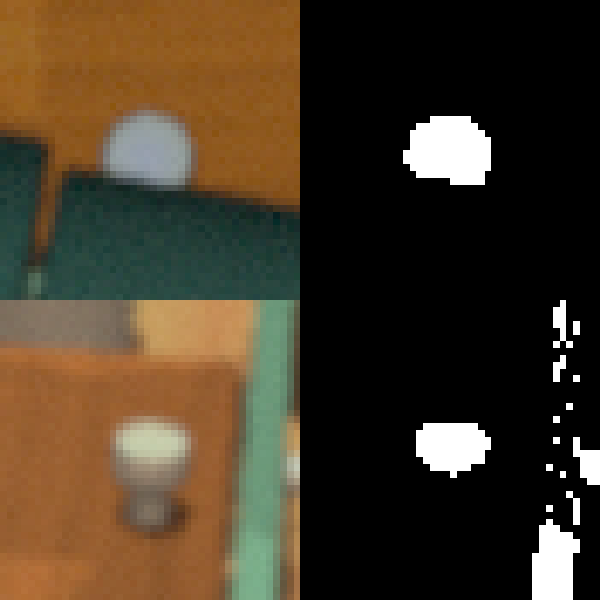

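```bash
cat > f.py <<'E'
from h import *
k=meet([ray(dict(np.load(n+"2.npz")),uv) for n,uv in [("top",(359.7,240.4)),("side",(364.1,193.0))]]);print("lid knob",cab(k))
x,y=-.2015,.001
q=current_orientation()
servo_line(W(x,y,.19),rate=.15)
print("hit",servo_line(W(x,y,.079),rate=.1,contact_N=6),cab(current_position()))
move_gripper(0.);print("gap",current_finger_gap(),current_force(),cab(current_position()),current_clock())
c=capture("side");cv2.imwrite("pics/v5.png",cv2.resize(c["image"][100:300,220:480],(780,600)))
E
python3 f.py
```

```text
lid knob [-0.2014 -0.0007  0.0954]
hit False [-0.201   0.0009  0.0796]
gap 0.028093129729544874 [-0.6114  3.1622  0.964 ] [-0.2015  0.0015  0.079 ] 13.7167
```

View pics/v5.png

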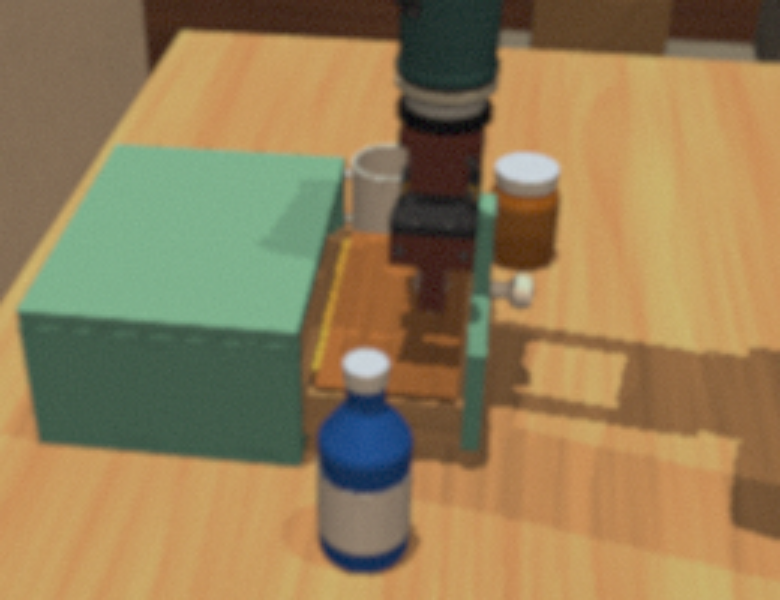

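Gap of 28 mm on the lid knob, lid flat, and the drawer front at its stop. Next I lift along the hinge arc.

```bash
cat > g.py <<'E'
from h import *
p0=cab(current_position());hx=-.2015+.085
for t in np.radians(range(6,61,6)):
    kx=hx-.085*np.cos(t)+.030*np.sin(t);kz=.065+.085*np.sin(t)+.030*np.cos(t)
    servo_line(W(kx,p0[1],kz-.016),rate=.05)
    F=current_force();print(round(np.degrees(t)),cab(current_position()),F,round(current_finger_gap(),4))
    if np.linalg.norm(F)>25: print("ABORT");break
print(current_clock())
for n in ["side","top"]:
    c=capture(n);np.savez(n+"3.npz",**c);cv2.imwrite(f"pics/{n}3.png",c["image"])
a=cv2.imread("pics/top3.png")[110:290,230:480];b=cv2.imread("pics/side3.png")[100:300,220:480]
cv2.imwrite("pics/v6.png",np.hstack([cv2.resize(b,(520,400)),cv2.resize(a,(280,202))]) if 0 else cv2.resize(b,(780,600)))
# board plane from side depth: drawer footprint region
P=cloud(dict(np.load("side3.npz")),np.ones((400,640),bool));D=np.c_[(P[:,:2]-C)@RC,P[:,2]]
s=(D[:,0]>-.20)&(D[:,0]<-.112)&(abs(D[:,1])<.116)&(D[:,1]>.06)&(D[:,2]>.06)&(D[:,2]<.18);E=D[s]
if len(E)>50:
    vx,vz,_,_=cv2.fitLine(E[:,[0,2]].astype(np.float32),cv2.DIST_HUBER,0,.01,.01).ravel();print("lid",len(E),np.degrees(np.arctan2(abs(vz),abs(vx))),E.min(0),E.max(0))
s=(abs(D[:,1])<.12)&(D[:,2]>.09)&(D[:,2]<.118)&(D[:,0]<-.23)&(D[:,0]>-.27);print("front panel x",np.percentile(D[s][:,0],[2,10,50,90,98]),s.sum())
E
python3 g.py
```

```text
6 [-0.198   0.0016  0.0878] [ 0.4448  2.7517 -3.6624] 0.0281
12 [-0.1936  0.0016  0.0962] [-0.611   2.3807 -3.7423] 0.0281
18 [-0.1883  0.0015  0.104 ] [-1.4118  2.0927 -3.43  ] 0.0281
24 [-0.1821  0.0016  0.1112] [-3.649   2.018  -1.4101] 0.0283
30 [-0.1749  0.0015  0.1178] [-4.0436  1.6021 -0.8085] 0.0281
36 [-0.1672  0.0016  0.1236] [-4.3033  0.8351 -0.4464] 0.028
42 [-0.159   0.0016  0.1286] [-5.1593  0.5869  0.303 ] 0.0278
48 [-0.1509  0.0015  0.1324] [-4.847   1.7384  2.6644] 0.0282
54 [-0.1422  0.0015  0.1354] [-3.5399  2.4577  2.9362] 0.0282
60 [-0.133   0.0015  0.1377] [-3.6131  2.0144  3.3333] 0.0279
17.1833
lid 291 58.039516 [-0.1979  0.0603  0.0601] [-0.112   0.1159  0.1649]
front panel x [-0.2677 -0.2555 -0.2412 -0.2342 -0.2327] 367
```

View pics/v6.png

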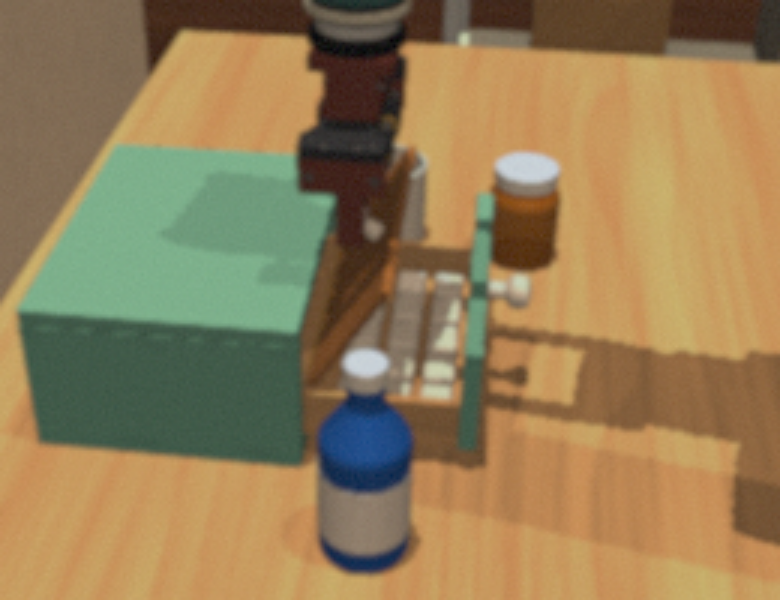

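The lid is up and held, but the drawer knob has shifted about 5 px left in the 3x view ((522,290) to (517,290)), so the drawer has slid in by a couple of mm. I'll quantify it.

```bash
cat > m.py <<'E'
from h import *
import sys
def drift(img,ref,x0=380,y0=180,w=30,h=30):
    f=8
    A_=cv2.resize(cv2.imread(ref),None,fx=f,fy=f,interpolation=2);B=cv2.resize(img,None,fx=f,fy=f,interpolation=2)
    T=A_[y0*f:(y0+h)*f,x0*f:(x0+w)*f];S=B[(y0-8)*f:(y0+h+8)*f,(x0-8)*f:(x0+w+8)*f]
    _,v,_,l=cv2.minMaxLoc(cv2.matchTemplate(S,T,cv2.TM_CCOEFF_NORMED));return np.array(l)/f-8,v
def report(n,ref):
    c=capture(n);np.savez(n+"9.npz",**c);cv2.imwrite(f"pics/{n}_{current_clock():.2f}.png",c["image"])
    a=proj(c,np.array(W(-.276,0,.092)));b=proj(c,np.array(W(-.266,0,.092)))
    u=(b-a)/10
    x0,y0=(a-[10,8]).astype(int)
    for (xx,yy,w,h) in [(x0,y0,20,16)]:
        d,v=drift(c["image"],ref,xx,yy,w,h);print(n,"knob px shift",d,"score",round(v,3),"=> mm in",d@u/(u@u))
if __name__=="__main__":
    report("side","pics/side2.png")
    # cabinet corner as control
    print("control",drift(cv2.imread("pics/side3.png"),"pics/side2.png",295,140,20,20),drift(cv2.imread("pics/side3.png"),"pics/side2.png",366,235,22,22))
    c=dict(np.load("top3.npz"));print("top knob px",proj(c,np.array(W(-.276,0,.092))))
    a=cv2.imread("pics/top2.png")[190:290,310:410];b=c["image"][190:290,310:410];cv2.imwrite("pics/v7.png",cv2.resize(np.hstack([a,b]),(800,400)))
E
python3 m.py
```

```text
side knob px shift [-0.625  0.   ] score 0.818 => mm in 1.5475009341811559
control (array([ 0.25 , -0.125]), 0.9851479530334473) (array([-0.5  ,  0.375]), 0.9716423749923706)
top knob px [361.0288 276.6109]
```

View pics/v7.png

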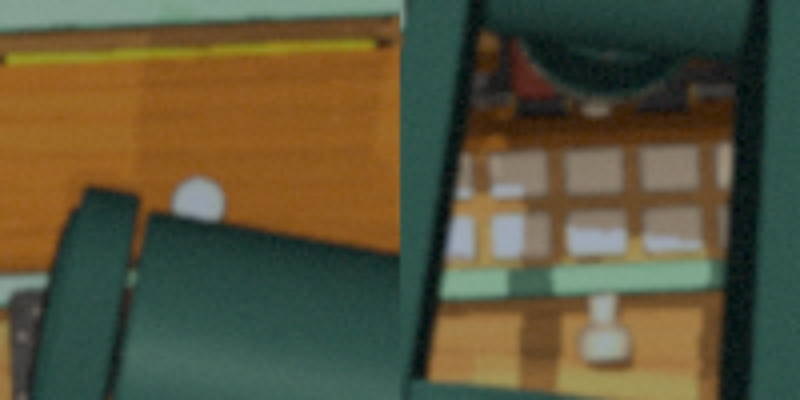

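The drawer has slid in about 1.5–2 mm, and the lid reads about 58°. The forces show my arc was pressing towards the hinge. I'll lower the lid most of the way without letting go, draw the drawer back to its stop, and raise again on an arc biased slightly outward.

```bash
cat > i.py <<'E'
from h import *
from m import report
y=cab(current_position())[1]
def go(t,hx,dr=0,rate=.05):
    t=np.radians(t);b=t+np.arctan2(.03,.085);r=np.hypot(.03,.085)+dr
    servo_line(W(hx-r*np.cos(b),y,.065+r*np.sin(b)-.016),rate=rate)
    return t,b
def say(t):
    F=current_force();b=np.radians(t)+np.arctan2(.03,.085);f=np.array([F@[*RC[:,0],0],F[2]])
    print(t,cab(current_position()),"Fxz",f,"rad",round(f@[-np.cos(b),np.sin(b)],1),"tan",round(f@[np.sin(b),np.cos(b)],1),"gap",round(current_finger_gap(),4))
if __name__=="__main__":
    for t in (50,40,30,20,12,6): go(t,-.1175); say(t)
    p=cab(current_position())
    print("stop",servo_line(W(p[0]-.010,y,p[2]),rate=.03,contact_N=12)); say(6)
    p=cab(current_position());t=np.radians(6);b=t+np.arctan2(.03,.085)
    hx=p[0]+np.hypot(.03,.085)*np.cos(b);print("hinge x",hx)
    report("side","pics/side2.png");print(current_clock())
E
python3 i.py
```

```text
50 [-0.1491  0.0016  0.1327] Fxz [  3.3251 -11.0515] rad -11.5 tan -0.8 gap 0.0281
40 [-0.1629  0.0016  0.1267] Fxz [ 5.229  -9.8945] rad -11.2 tan -0.5 gap 0.0277
30 [-0.1761  0.0015  0.1173] Fxz [ 4.6605 -8.4203] rad -9.4 tan -1.9 gap 0.0279
20 [-0.1871  0.0015  0.1059] Fxz [ 5.1316 -6.2181] rad -7.9 tan -1.5 gap 0.028
12 [-0.1943  0.0015  0.0956] Fxz [ 5.7716 -4.9208] rad -7.5 tan -1.2 gap 0.0281
6 [-0.1987  0.0015  0.0873] Fxz [ 5.3517 -2.9385] rad -6.1 tan -0.4 gap 0.0279
stop True
6 [-0.1983  0.0016  0.0877] Fxz [ 3.0051 -3.0525] rad -4.0 tan -1.5 gap 0.0281
hinge x -0.11689524458817176
side knob px shift [ 0.    -0.375] score 0.721 => mm in 0.06653339247743399
20.25
```

```bash
cat > j.py <<'E'
from i import *
hx=-.1180;dr=.0015
for t in range(10,61,5):
    go(t,hx+(t>=50)*.0006*(t-45)/5*.7,dr);say(t)
    F=current_force();b=np.radians(t)+np.arctan2(.03,.085);r=np.array([F@[*RC[:,0],0],F[2]])@[-np.cos(b),np.sin(b)]
    if r>-3: dr+=.0008
    if r<-9: dr-=.0005
print(dr);report("side","pics/side2.png");report("top","pics/top3.png")
P=cloud(dict(np.load("side9.npz")),np.ones((400,640),bool));D=np.c_[(P[:,:2]-C)@RC,P[:,2]]
s=(D[:,0]>-.185)&(D[:,0]<-.125)&(D[:,1]<.116)&(D[:,1]>.055)&(D[:,2]>.075)&(D[:,2]<.175);E=D[s]
for _ in range(3):
    vx,vz,cx,cz=cv2.fitLine(E[:,[0,2]].astype(np.float32),cv2.DIST_HUBER,0,.001,.001).ravel()
    E=E[abs((E[:,0]-cx)*vz-(E[:,2]-cz)*vx)<.008]
print("lid",len(E),np.degrees(np.arctan2(abs(vz),abs(vx))));print(current_clock())
c=dict(np.load("side9.npz"));cv2.imwrite("pics/v8.png",cv2.resize(c["image"][100:300,220:480],(780,600)))
E
python3 j.py
```

```text
10 [-0.195   0.0015  0.0944] Fxz [ 9.6725 -8.6081] rad -12.7 tan -2.7 gap 0.0277
15 [-0.1915  0.0016  0.1004] Fxz [ 7.813  -9.1187] rad -11.6 tan -3.1 gap 0.028
20 [-0.1875  0.0016  0.106 ] Fxz [ 7.1387 -9.0976] rad -11.3 tan -2.5 gap 0.0281
25 [-0.183   0.0016  0.1115] Fxz [ 3.5361 -8.5823] rad -8.5 tan -3.7 gap 0.028
30 [-0.177   0.0016  0.1175] Fxz [ 1.7531 -7.3696] rad -6.7 tan -3.5 gap 0.0279
35 [-0.1708  0.0016  0.1226] Fxz [-1.5228 -3.3444] rad -1.8 tan -3.2 gap 0.028
40 [-0.1638  0.0016  0.1275] Fxz [-0.2244 -6.0799] rad -5.1 tan -3.3 gap 0.0278
45 [-0.157   0.0016  0.1313] Fxz [-1.0322 -3.7852] rad -3.0 tan -2.6 gap 0.0279
50 [-0.1494  0.0016  0.1348] Fxz [-0.9085 -7.5696] rad -6.8 tan -3.5 gap 0.0279
55 [-0.1414  0.0016  0.1376] Fxz [-1.853  -4.1003] rad -3.5 tan -2.9 gap 0.0282
60 [-0.1331  0.0016  0.1395] Fxz [-3.2325 -1.2154] rad -0.6 tan -3.4 gap 0.028
0.0024000000000000002
side knob px shift [0.25 0.  ] score 0.821 => mm in -0.6190003736724624
top knob px shift [0.125 1.   ] score 0.99 => mm in -2.0931360686446383
lid 240 59.87761
23.7333
```

View pics/v8.png

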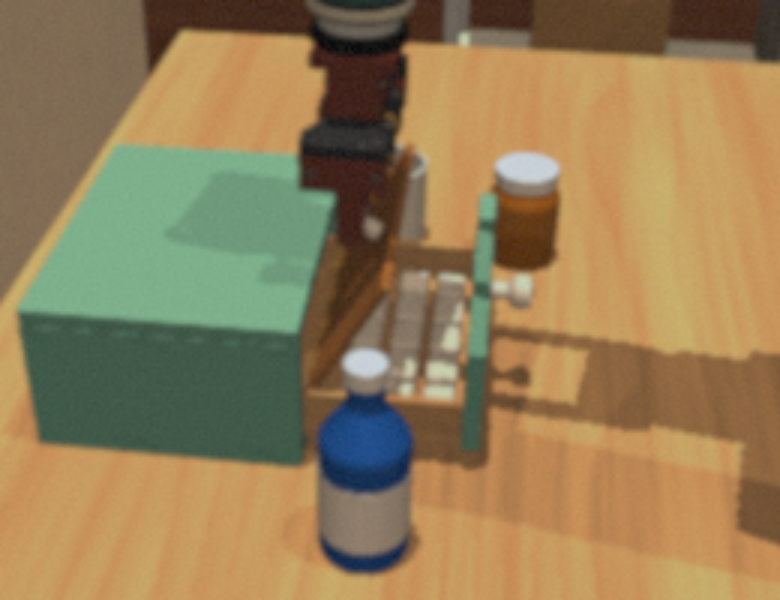

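The drawer is 2.1 mm further out than before, back at its stop. The lid fits at 59.9°, and the bottle, mug and jar are where they were. One steadiness check, then I hand in.

```bash
python3 - <<'E'
from i import *
sleep(1.0);say(60);report("top","pics/top3.png");report("side","pics/side2.png")
print(np.abs(current_qvel()).max());close_job()
E
```

```text
60 [-0.1334  0.0016  0.1394] Fxz [-3.7498  2.3698] rad 3.0 tan -3.3 gap 0.0281
top knob px shift [0.125 1.   ] score 0.99 => mm in -2.0931360686446383
side knob px shift [0.25 0.  ] score 0.82 => mm in -0.6190003736724624
0.0011853341638150613
the job is handed in; nothing more can be done
```

I pulled the drawer out to its stop with the lid shut, then raised the lid to about 60° and handed the job in with the gripper still holding it. No verdict was reported.

- **Slip on the first lift:** the drawer slid in about 2 mm and the lid read 58°. I lowered the lid to about 6° without letting go, drew the drawer back to its stop, and raised it again on a corrected arc.
- **Drawer:** after a 1 s hold just before hand-in it had not moved. The top view put it 2.1 mm further out than after the slip. The side view put it within 0.6 mm of where it stood at the stop.
- **Lid:** a plane fit to the depth image gave 59.9°. I did not repeat that fit after the hold, but the tool had moved only about 0.3 mm. The finger gap was steady at 28 mm.
- **Force:** about 3–4 N at the knob. The vertical force changed by about 3.6 N during the hold, with no visible effect.
- **Network finds:** for the knobs they were off, marking the whole drawer or lid instead. I placed both knobs from the pictures in two views.
- **Bystanders:** the bottle, mug and jar look unmoved in the last side picture I viewed. I did not measure them again.

The robot's clock was at about 25 s of the 51 s allowed.

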